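# Hang the ring spanner on the empty post

### The arm

A 6-joint arm with a two-finger parallel gripper is mounted at the origin on the work surface. World frame = base frame: x ahead of the robot, y to its left, z up, the work surface at z = 0. Lengths are in mm, angles in rad, forces in N, time in s.
With the tool pointing down it reaches from about 325 to 850 mm from the base axis. Payload 4.4 kg.
Tool frame: the origin (TCP) lies at the very end of the fingers, on their centre line; the grasp point (between the pads) lies 19 mm behind it (arm.grip_point_offset is the distance from the TCP to the grasp point, in mm); z points along the fingers, y is the line along which they close (so a half turn about z gives the same grasp; the last joint's range is limited). The gripper opens to 94 mm and grips with 3 to 60 N. Pads are 16 mm wide; open, the fingers measure 119 mm over their backs; the gripper's body (75 mm by 177 mm) begins 78 mm behind the grasp point.
Start: joints at [1.03, 0.207, 1.542, -0, 1.393, -0.15], TCP at [219.043, 531.646, 205.447] pointing down, gripper open.
Joint ranges: [-2.73, 2.73], [-0.86, 2.22], [0.23, 2.46], [-1.11, 4.25], [0.08, 2.63], [-2.82, 2.82]. Speed limits (rad/s): [2.79, 2.79, 3.14, 3.14, 3.14, 3.14].

### API

Orientations are given as a rotation vector (axis times angle).
In Python, from rig import arm, viewer, workorder gives the robot as it stands. The module is installed in compiled form; this text tells all that it offers.
- The arm moves only by the shell command python3 -m crank 'ROWS'. ROWS is JSON, a list of rows, each a list of 7 numbers: the shift along the world's x, y, z scaled (see below), then the turn, a rotation vector about the world's x, y, z scaled (see below), then the opening, from 0 (shut) to 1 (fully open). A call has 1 to 20 rows; each row shifts and turns the commanded pose from where the row before left it; what a row does not reach is not made up. The controller multiplies each number of a shift by 300 mm and each number of a turn by 180 degrees. A row lasts 1/10 s, in which the tool goes at most 50 mm and 8.59 degrees, less where a joint would pass 70% of its speed; a pose out of reach is approached as far as the arm can. A call with a number of a shift or a turn outside -1 to 1 is refused whole. A call with a gripper value outside its range is refused whole. The fingers move at their own pace and stop on an object; the grip force is fixed at half the most. Time passes only in rows, so rows that do not move let the fingers close. It gives the time, the measured TCP pose, the force, the opening and the grip force at its end, in the units of the state.
- arm.get_obs(): the state, without advancing time (a new reading comes with each control period).
- viewer.get_image(name): name is "scene" or "top" or "wrist"; returns a dict with "img" (420x560x3 uint8, red, green, blue), "z_map" (420x560 float32, mm along the optical axis (not along the pixel's ray), 0 where there is no reading), "K" (3x3 intrinsics, pixels), "R" (3x3) and "t" (3): a world point X has camera coordinates R X + t; the wrist camera has in their place "tool_from_camera" (4x4, takes a point from camera to tool coordinates, whose origin is the TCP and whose axes are the flange's). Camera axes: x right, y down, z forward; pixel columns grow to the right and rows downward; lengths in mm; the calibration is good to about 2 mm. A picture is of the moment at which its call begins: read the wrist's pose just before it.
- workorder.hand_in(): hands the job in; it is judged then, once.
The state is a dict: "t": time; "q": joint angles; "qd": joint speeds; "joint_torque": joint torques, N m; "ee_pos": TCP position; "tcp_rot": TCP orientation; "force": force on the tool from outside, world axes, zero at the start; "wrist_torque": the same for the moment, N m; "finger_gap": opening from 0.0 (shut) to 1.0 (fully open); "finger_force": force on a finger pad.
Only numpy, scipy, OpenCV 4.12 (cv2) and the standard library are available. Lean on these libraries where they do the work, as an engineer would, in place of code of your own. Each camera call takes 0.05 s, during which the arm holds its last target. There are 200 camera calls.

### The job

Pick up the loose ring spanner that lies on the bench and hang it by its eye on the empty post: lower it in the grip over the post until it lies flat on the stand's foot, and only then let go. Leave the spanner that already hangs on the other post and the open-jawed spanner where they are.

Things in the scene. Friction and masses are not known exactly. Their poses are not given: they have to be found in the camera images.
- ring_spanner: The loose flat steel ring spanner, lying on the bench, about 0.4 kg, 12 mm thick: a round eye (70 mm outer diameter, 42 mm hole) with a straight handle 20 mm wide. Origin: centre of the eye, on the underside; x along the handle, whose end is at x = 145 mm; z up through the eye. The centre of mass is about 43 mm from the origin along the handle; a good grip is across the handle (along y) at x = 55 mm.
- post_stand: The empty post stand, fixed: a dark steel disc foot, 140 mm in diameter and 25 mm high, with a plain upright steel post of 16 mm diameter in its centre, 50 mm tall above the foot (tip 75 mm above the bench). Origin: centre of the foot's underside on the bench, on the post's axis; z up. It may be on the left or on the right. A spanner on the post can point any way: its weight stays over the foot.
- hung_spanner: A second ring spanner of the same shape, already hanging on the post of a second, identical stand (whose axis is within about 6 mm of this spanner's origin), flat on its foot 25 mm above the bench. Same axes as the loose one. To be left alone.
- fork_spanner: An open-jawed steel spanner without an eye lying on the bench beside the loose ring spanner, same handle (20 mm wide, 12 mm thick), 180 mm long, its two jaws 58 mm wide overall at its other end. Origin: on the underside, 145 mm from the handle's end; x along the handle. To be left alone.
There are look-alikes about, which are no part of the job. What is shaped like the ring_spanner but yellow is not meant.

How it is judged (in metres and radians):
On the way:
1. the ring spanner, still in the grip, has been lowered with its eye round the empty post to within 15 mm of the foot (horizontal distance between ring_spanner and post_stand below 0.015 m and z of ring_spanner in the frame of post_stand below 0.04 m and contact force between the fingers and ring_spanner above 1 N), for 0.1 s.
At the end, for the whole second after the job is handed in: The ring spanner is at rest with its eye round the empty post (eye centre within 15 mm of the post's axis), flat on the foot (underside within 5 mm of it, tilt under 0.1 rad); the hung spanner and the open-jawed spanner are within 30 mm of where they started (horizontal distance between ring_spanner and post_stand below 0.015 m and z of ring_spanner in the frame of post_stand below 0.03 m and angle between ring_spanner's own z axis and vertical below 0.1 rad and linear speed of ring_spanner below 0.02 m/s and distance of each of hung_spanner, fork_spanner from where it was at the start of the episode below 0.03 m); the robot touches nothing.
It fails at once if the spanner on the other post is moved by 30 mm or more (distance of hung_spanner from where it was at the start of the episode above 0.03 m).
It fails at once if the open-jawed spanner is moved by 30 mm or more (distance of fork_spanner from where it was at the start of the episode above 0.03 m).
It also fails if it takes over 35 s, if anything falls off the work surface, if the arm or the gripper's body presses on something with over 40 N, if the wrist force passes 120 N, or if a joint passes its speed limit or range.

## Working session

There is one attempt and no reset: what is moved stays moved. The work goes in short steps, Python scripts to look and compute and a shell command to move; the robot and the scene stay as the last step left them, time stands still between calls to the robot, and variables do not carry over. Pictures are saved under pics/ and viewed, at most 10 in all, crops included, and the job is handed in when it is done.

```bash
mkdir -p pics; cat > h.py <<'E'
import numpy as np,cv2
from rig import arm,viewer,workorder
def save(n,f):
    d=viewer.get_image(n); cv2.imwrite(f,d['img'][:,:,::-1]); np.savez(f[:-4]+'.npz',**d); return d
def pix2plane(d,u,v,z):
    r=d['R'].T@np.linalg.inv(d['K'])@np.array([u,v,1.]); c=-d['R'].T@d['t']
    return c+r*(z-c[2])/r[2]
E
python3 - <<'E'
from h import *
o=arm.get_obs();print(o['ee_pos'],o['tcp_rot'],o['finger_gap'],o['t'])
save('top','pics/top0.png');save('scene','pics/scene0.png')
E
```

```text
[218.65295721 530.95291074 204.30284706] [-0.60984129 -3.08108821  0.00330455] 1.001632528253337 0.0
```

View pics/top0.png

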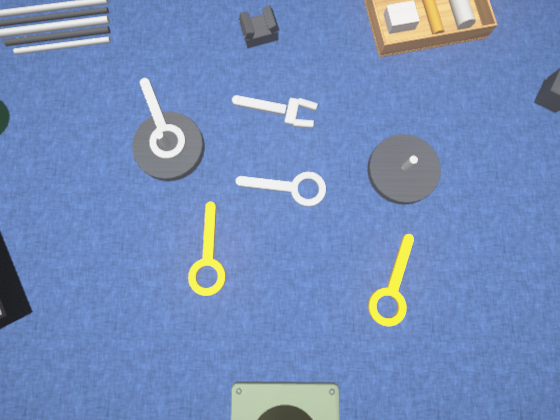

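View pics/scene0.png

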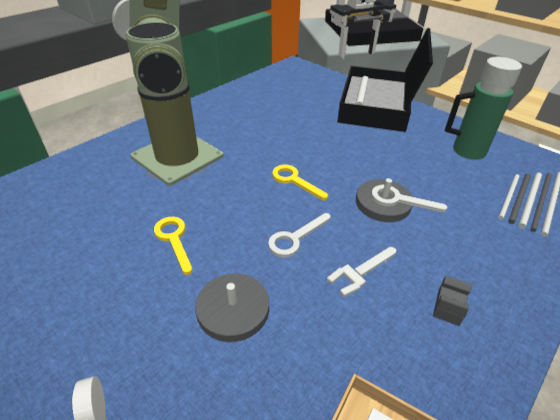

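Top view candidates:
- The loose grey ring spanner has its eye at (308,189) and its handle end at (240,181). This is my choice.
- The hung ring spanner is at (167,141), the fork spanner at (300,110), and the yellow look-alikes at (207,277) and (388,307).
- The empty post foot is at (405,169), with its tip near (413,160).

Next I measure these and check the choice in one crop.

```bash
cat > m.py <<'E'
from h import *
d=dict(np.load('pics/top0.npz')); im=d['img'].astype(int)
hsv=cv2.cvtColor(d['img'],cv2.COLOR_RGB2HSV)
m=((hsv[...,1]<60)&(hsv[...,2]>140)).astype(np.uint8)
n,l,s,c=cv2.connectedComponentsWithStats(m)
for x,y in [(240,181),(296,118),(167,128),(413,160)]:
    i=l[y,x]; print((x,y),i,s[i],c[i])
i=l[181,240]; 
cs,h=cv2.findContours((l==i).astype(np.uint8),cv2.RETR_CCOMP,cv2.CHAIN_APPROX_NONE)
hole=[q for q,k in zip(cs,h[0]) if k[3]>=0]; hole=max(hole,key=len)
(e,r)=cv2.minEnclosingCircle(hole)
eye=pix2plane(d,*e,12)
ys,xs=np.where(l==i); P=np.array([pix2plane(d,x,y,12)[:2] for x,y in zip(xs,ys)])
D=np.linalg.norm(P-eye[:2],axis=1); H=P[D>45]; v=H.mean(0)-eye[:2]
print('eye',eye,e,r,'len',D.max(),'yaw',np.arctan2(v[1],v[0]),'grip',eye[:2]+55*v/np.linalg.norm(v))
# foot: dark low-sat
f=((hsv[...,2]<110)&(hsv[...,1]<90)).astype(np.uint8)
f[:, :360]=0; f[:,450:]=0; f[:120]=0; f[215:]=0
q=max(cv2.findContours(f,cv2.RETR_EXTERNAL,cv2.CHAIN_APPROX_NONE)[0],key=cv2.contourArea)
print('foot',cv2.minEnclosingCircle(q), pix2plane(d,*cv2.minEnclosingCircle(q)[0],25),cv2.fitEllipse(q))
print('tip',pix2plane(d,413,160,75),'cam',-d['R'].T@d['t'])
g=d['z_map']; print(g[189,290],g[181,250],g[190,390])
cv2.imwrite('pics/crop.png',cv2.resize(d['img'][80:220,220:450,::-1],None,fx=3,fy=3))
E
python3 m.py
```

```text
(240, 181) 130 [ 235  171   91   36 1266] [287.08767773 186.07661927]
(296, 118) 0 [     0      0    560    420 223965] [281.10767754 210.79111468]
(167, 128) 70 [ 140   78   45   81 1293] [160.28228925 124.67440062]
(413, 160) 112 [401 155  17  15 134] [409.71641791 161.76865672]
eye [454.16755297 -41.95332565  12.        ] (307.6666564941406, 189.0) 11.08060359954834 len 144.48812535964117 yaw 1.4461957456759085 grip [461.00286613  12.62028055]
foot ((391.0, 181.0), 30.413911819458008) [ 468.15603471 -202.92137087   25.        ] ((407.9393005371094, 164.00787353515625), (75.29252624511719, 80.87979888916016), 54.74922561645508)
tip [ 494.78332435 -230.70642642   75.        ] cam [275.76463558   3.49188587 750.72492552]
756.8325 760.2232 747.9902
```

View pics/crop.png

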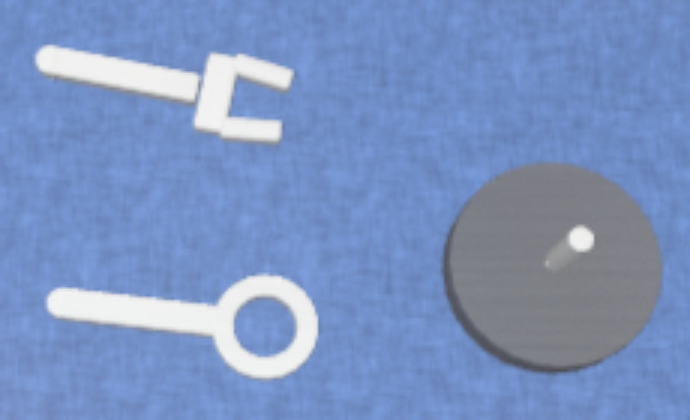

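The crop confirms that the loose ring spanner is a grey ring with its eye at crop (265,325) and its handle to the left. The fork spanner is above it. The post base is at about crop (551,265) and its tip at (581,238).

The tool turns about -75° to put the grip across the handle. I'll go above the grip point and look with the wrist camera.

```bash
python3 - <<'E'
from h import *
d=dict(np.load('pics/top0.npz'))
for u,v,z in [(413.7,159.3,75),(403.7,168.3,25),(404.7,168.3,25)]: print(pix2plane(d,u,v,z))
s=dict(np.load('pics/scene0.npz'))
print('scene tip',pix2plane(s,231,287,75), 'foot',pix2plane(s,232.5,304,25))
E
python3 -m crank '[[0.08,-0.167,0,0,0,-0.0463,1],[0.08,-0.167,0,0,0,-0.0463,1],[0.08,-0.167,0,0,0,-0.0463,1],[0.08,-0.167,0,0,0,-0.0463,1],[0.08,-0.15,0,0,0,-0.0463,1],[0.08,-0.14,0,0,0,-0.0463,1],[0.08,-0.14,0,0,0,-0.0463,1],[0.08,-0.14,0,0,0,-0.0463,1],[0.08,-0.14,0,0,0,-0.0463,1],[0.08,-0.14,0,0,0,0,1],[0,-0.1,0,0,0,0,1],[0,-0.1,0,0,0,0,1],[0,0,0,0,0,0,1],[0,0,0,0,0,0,1]]'
python3 - <<'E'
from h import *
o=arm.get_obs();print(o['ee_pos'],o['tcp_rot'],o['q'],o['force'])
d=save('wrist','pics/w1.png'); print(d['tool_from_camera'],d['K'])
E
```

```text
[ 496.12730508 -232.06152999   75.        ]
[ 493.94006332 -228.90611737   25.        ]
[ 493.95437184 -230.85970057   25.        ]
scene tip [ 500.15820134 -233.60371122   75.        ] foot [ 501.30212997 -235.77103904   25.        ]
t: 1.5
ee_pos: [448.7, 37.0, 205.1]
tcp_rot: [-2.361, -2.071, 0.0]
force: [0.4, -0.3, -0.2]
finger_gap: 0.997
finger_force: 0.0
[448.66930491  36.98303629 205.08001631] [-2.36119637e+00 -2.07066642e+00  2.08161891e-04] [-1.10902006e-01 -6.48695429e-02  1.83216206e+00  6.32919724e-04
  1.37517679e+00  1.98970030e-02] [ 0.44900619 -0.31384371 -0.16058956]
[[ 5.20874351e-05 -9.59152334e-01 -2.82890081e-01  8.23205481e+01]
 [ 9.99999927e-01  1.56777636e-04 -3.47436020e-04 -2.16518015e+00]
 [ 3.77594907e-04 -2.82890042e-01  9.59152272e-01 -1.80011124e+02]
 [ 0.00000000e+00  0.00000000e+00  0.00000000e+00  1.00000000e+00]] [[314.40727545   0.         282.38879813]
 [  0.         314.40727545 204.28140894]
 [  0.           0.           1.        ]]
```

View pics/w1.png

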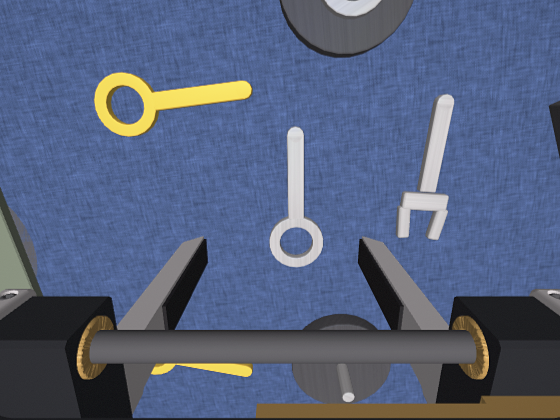

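The wrist view shows the grey spanner vertical, with its eye at (296,242), handle end at (295,130) and the fork spanner to the right at (432,190). The empty foot is at (342,360), with the post tip at (348,397).

```bash
cat > w.py <<'E'
from h import *
from scipy.spatial.transform import Rotation as Ro
def wp(d,o,u,v,z):
    T=d['tool_from_camera'];R=Ro.from_rotvec(o['tcp_rot']).as_matrix()
    c=R@T[:3,3]+o['ee_pos']; r=R@T[:3,:3]@np.linalg.inv(d['K'])@np.array([u,v,1.])
    return c+r*(z-c[2])/r[2]
E
python3 - <<'E'
from w import *
d=dict(np.load('pics/w1.npz'));o=arm.get_obs()
hsv=cv2.cvtColor(d['img'],cv2.COLOR_RGB2HSV)
m=((hsv[...,1]<60)&(hsv[...,2]>130)).astype(np.uint8)
n,l,s,c=cv2.connectedComponentsWithStats(m); i=l[170,295]; print(s[i])
cs,h=cv2.findContours((l==i).astype(np.uint8),cv2.RETR_CCOMP,cv2.CHAIN_APPROX_NONE)
hole=max([q for q,k in zip(cs,h[0]) if k[3]>=0],key=len).reshape(-1,2)
hp=np.array([wp(d,o,*p,12)[:2] for p in hole]); e,r=cv2.minEnclosingCircle(hp.astype(np.float32)); e=np.array(e)
ys,xs=np.where(l==i);P=np.array([wp(d,o,x,y,12)[:2] for x,y in zip(xs,ys)])
D=np.linalg.norm(P-e,axis=1);v=P[D>45].mean(0)-e;v/=np.linalg.norm(v)
print('eye',e,r,D.max(),'yaw',np.arctan2(v[1],v[0]),'grip',e+55*v,'move',(e+55*v-o['ee_pos'][:2])/300)
print('tip',wp(d,o,348,397,75))
E
```

```text
[ 269  126   54  141 2844]
eye [453.23815918 -42.06308746] 22.2209529876709 144.9738125863419 yaw 1.46030801636421 grip [459.30265976  12.60154308] move [ 0.03543824 -0.08339023]
tip [ 494.27742097 -231.57697823   75.        ]
```

Top and wrist agree to about 2 mm. I descend and grip.

```bash
python3 -m crank '[[0.0354,-0.083,-0.1,0,0,0.0065,1],[0,0,-0.14,0,0,0,1],[0,0,-0.14,0,0,0,1],[0,0,-0.14,0,0,0,1],[0,0,-0.08,0,0,0,1],[0,0,-0.04,0,0,0,1],[0,0,-0.03,0,0,0,1],[0,0,0,0,0,0,1],[0,0,0,0,0,0,1]]'
```

```text
t: 2.45
ee_pos: [460.9, 12.4, 5.6]
tcp_rot: [2.337, 2.097, 0.002]
force: [-0.3, 0.0, -0.2]
finger_gap: 0.995
finger_force: 0.0
```

```bash
python3 -m crank '[[-0.004,0,-0.008,0,0,0,0],[0,0,0,0,0,0,0],[0,0,0,0,0,0,0],[0,0,0,0,0,0,0],[0,0,0,0,0,0,0],[0,0,0,0,0,0,0],[0,0,0,0,0,0,0],[0,0,0,0,0,0,0],[0,0,0,0,0,0,0],[0,0,0,0,0,0,0]]'
```

```text
t: 3.45
ee_pos: [459.0, 12.1, 2.2]
tcp_rot: [2.338, 2.097, 0.001]
force: [2.1, -1.3, -0.7]
finger_gap: 0.205
finger_force: 30.0
```

Gripped at about 19 mm opening. I lift 115 mm and move over the post.

```bash
python3 -m crank '[[0,0,0.05,0,0,0,0],[0,0,0.1,0,0,0,0],[0,0,0.12,0,0,0,0],[0,0,0.11,0,0,0,0],[0.02,-0.09,0,0,0,0,0],[0.02,-0.09,0,0,0,0,0],[0.02,-0.09,0,0,0,0,0],[0.02,-0.09,0,0,0,0,0],[0.02,-0.09,0,0,0,0,0],[0.02,-0.09,0,0,0,0,0],[0.02,-0.09,0,0,0,0,0],[0,0,0,0,0,0,0],[0,0,0,0,0,0,0],[0,0,0,0,0,0,0]]'
python3 - <<'E'
from h import *
o=arm.get_obs();print(o['ee_pos'],o['tcp_rot'],o['force'])
w=save('wrist','pics/w2.png'); s=save('scene','pics/s2.png');t=save('top','pics/t2.png')
a=np.vstack([w['img'][150:420],np.hstack([s['img'][180:380,100:380],t['img'][60:260,280:560]])])[:,:,::-1]
cv2.imwrite('pics/c2.png',a)
E
```

```text
t: 4.85
ee_pos: [499.2, -175.4, 114.9]
tcp_rot: [-2.336, -2.096, 0.001]
force: [-0.6, 0.2, -4.5]
finger_gap: 0.213
finger_force: 30.0
[ 499.15579917 -175.4405371   114.87058582] [-2.33605312e+00 -2.09581247e+00  1.07008637e-03] [-0.63461992  0.19077115 -4.50179628]
```

View pics/c2.png

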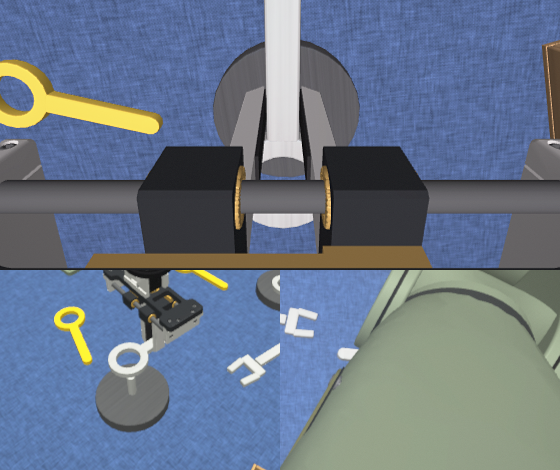

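The scene view (crop, bottom left) shows the eye at about full pixel (228,269), above the post tip at about (231,287). The wrist view shows the handle held square. I now measure the eye and tip in the same camera, and the spanner's tilt from depth.

```bash
python3 - <<'E'
from h import *
s0=dict(np.load('pics/scene0.npz'));s=dict(np.load('pics/s2.npz'))
def mask(d):
    hsv=cv2.cvtColor(d['img'],cv2.COLOR_RGB2HSV); return ((hsv[...,1]<60)&(hsv[...,2]>130)).astype(np.uint8)
m=mask(s0);n,l,st,c=cv2.connectedComponentsWithStats(m);i=l[287,231];print('tip blob',st[i],c[i])
# bright top cap only
g=cv2.cvtColor(s0['img'],cv2.COLOR_RGB2GRAY);print(g[280:308:2,225:238:2])
m=mask(s);n,l,st,c=cv2.connectedComponentsWithStats(m)
i=np.argmax([np.sum(l[255:290,205:255]==k) if k else 0 for k in range(n)])
cs,h=cv2.findContours((l==i).astype(np.uint8),cv2.RETR_CCOMP,cv2.CHAIN_APPROX_NONE)
out=max(cs,key=cv2.contourArea).reshape(-1,2)
hole=max([q for q,k in zip(cs,h[0]) if k[3]>=0],key=len).reshape(-1,2)
print(st[i],hole.min(0),hole.max(0))
for z in (122,125):
    hp=np.array([pix2plane(s,*p,z)[:2] for p in hole]); print(z,'eye',cv2.fitEllipse(hp.astype(np.float32)))
    op=np.array([pix2plane(s,*p,z)[:2] for p in out]); D=np.hypot(*(op-cv2.fitEllipse(hp.astype(np.float32))[0]).T)
    op=op[(D<38)&(op[:,1]<-220)]; print('outer',cv2.fitEllipse(op.astype(np.float32)))
# depth points of spanner: plane fit
ys,xs=np.where(cv2.erode((l==i).astype(np.uint8),np.ones((3,3)))>0)
Z=s['z_map'][ys,xs];ok=Z>0;xs,ys,Z=xs[ok],ys[ok],Z[ok]
C=(np.linalg.inv(s['K'])@np.array([xs,ys,np.ones(len(xs))]))*Z
W=(s['R'].T@(C-s['t'][:,None])).T; W=W[abs(W[:,2]-122)<25]
A=np.c_[W[:,:2]-[495,-231],np.ones(len(W))]
co=np.linalg.lstsq(A,W[:,2],rcond=None)[0];print('plane',co,len(W),np.std(A@co-W[:,2]))
E
```

```text
tip blob [226 282   9  23 156] [230.73076923 292.15384615]
[[108 107 109 108 109 110 108]
 [108 108 134 143 112 107 106]
 [108 196 233 234 219 115 108]
 [108 229 235 234 238 127 110]
 [109 201 234 235 207 117 109]
 [107 130 143 140 133 120 108]
 [107 127 141 139 135 121 108]
 [107 124 141 140 134 124 107]
 [110 114 139 140 134 125 110]
 [109 111 137 139 133 128 111]
 [109 109 136 139 134 127 111]
 [108 107 134 140 132 126 110]
 [107 112 124 134 128 115 109]
 [111 110 108 109 111 109 110]]
[ 208  223   95   82 1774] [216 261] [240 277]
122 eye ((496.0279541015625, -232.25584411621094), (34.27827453613281, 41.042362213134766), 145.1073760986328)
outer ((495.2978210449219, -232.74871826171875), (67.67243194580078, 75.68286895751953), 54.73888397216797)
125 eye ((498.00640869140625, -233.69557189941406), (34.08795166015625, 40.81448745727539), 145.107421875)
outer ((497.26751708984375, -234.2806396484375), (67.11515808105469, 75.36380004882812), 55.412437438964844)
plane [4.58407320e-02 8.95980219e-02 1.23481264e+02] 846 4.341238598804805
```

The eye is about 2 mm off the post axis and the clearance is 13 mm. I correct by that and lower it to just above the foot.

```bash
python3 -m crank '[[0.006,-0.005,0,0,0,0,0],[0,0,-0.06,0,0,0,0],[0,0,-0.06,0,0,0,0],[0,0,-0.06,0,0,0,0],[0,0,-0.05,0,0,0,0],[0,0,-0.03,0,0,0,0],[0,0,0,0,0,0,0],[0,0,0,0,0,0,0]]'
python3 - <<'E'
from h import *
s=save('scene','pics/s3.png'); cv2.imwrite('pics/c3.png',cv2.resize(s['img'][220:360,130:330,::-1],None,fx=3,fy=3))
E
```

```text
t: 5.8
ee_pos: [502.7, -178.4, 38.5]
tcp_rot: [2.338, 2.097, 0.0]
force: [0.6, -0.5, -4.3]
finger_gap: 0.209
finger_force: 30.0
```

View pics/c3.png

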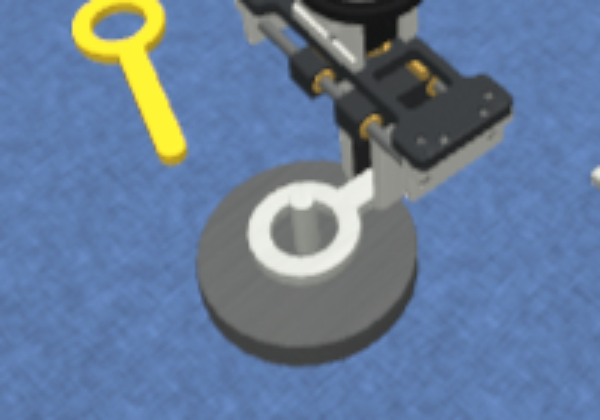

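The crop shows the eye (crop 303,228) around the post (303,230), centred and just above the foot. I lower the last 11 mm slowly.

```bash
python3 -m crank '[[0,0,-0.01,0,0,0,0],[0,0,-0.01,0,0,0,0],[0,0,-0.01,0,0,0,0],[0,0,-0.005,0,0,0,0],[0,0,0,0,0,0,0],[0,0,0,0,0,0,0]]'
```

```text
t: 6.45
ee_pos: [502.2, -178.2, 27.5]
tcp_rot: [-2.339, -2.097, 0.0]
force: [0.8, -0.1, -3.8]
finger_gap: 0.21
finger_force: 30.0
```

```bash
python3 -m crank '[[0,0,-0.004,0,0,0,0],[0,0,0,0,0,0,0],[0,0,0,0,0,0,0]]'
```

```text
t: 6.75
ee_pos: [502.3, -178.3, 27.2]
tcp_rot: [2.339, 2.097, -0.0]
force: [-3.7, 1.5, 5.4]
finger_gap: 0.212
finger_force: 30.0
```

The force rose by about 9 N, so the spanner is resting on the foot. I release and rise.

```bash
python3 -m crank '[[0,0,0,0,0,0,0.6],[0,0,0,0,0,0,0.6],[0,0,0,0,0,0,0.6],[0,0,0,0,0,0,0.6],[0,0,0,0,0,0,0.6],[0,0,0.05,0,0,0,0.6],[0,0,0.1,0,0,0,0.6],[0,0,0.15,0,0,0,0.6],[0,0,0.15,0,0,0,0.6],[0,0.1,0.1,0,0,0,0.6],[0,0.16,0,0,0,0,0.6],[0,0.16,0,0,0,0,0.6],[0,0.16,0,0,0,0,0.6],[0,0.16,0,0,0,0,0.6],[0,0,0,0,0,0,0.6],[0,0,0,0,0,0,0.6]]'
python3 - <<'E'
from h import *
s=save('scene','pics/s4.png'); cv2.imwrite('pics/c4.png',s['img'][100:400,60:500,::-1])
E
```

```text
t: 8.35
ee_pos: [502.1, 44.6, 191.3]
tcp_rot: [2.335, 2.101, -0.001]
force: [0.1, -0.7, 0.1]
finger_gap: 0.601
finger_force: 0.0
```

View pics/c4.png

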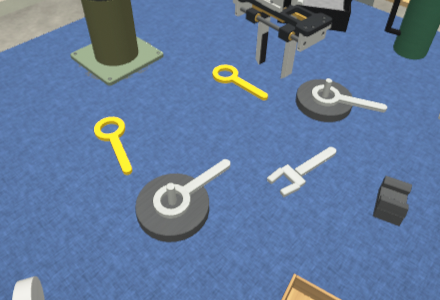

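The spanner lies flat on the foot with its eye round the post at crop (172,200). The fork spanner (300,172) and the hung spanner (328,97) haven't moved, and the gripper is clear.

```bash
python3 -c "
from rig import workorder;print(workorder.hand_in())"
```

```text
the job is handed in; nothing more can be done
None
```

The loose ring spanner hangs on the empty post, flat on the stand's foot. It was let go only once it rested there, the hung and open-jawed spanners look unmoved in the last picture, and the job is handed in; no verdict was returned.

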